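# Set the pump test manifold for bleeding

### The job

The pump on the test rig is about to be bled. With the fingertips, gently and without gripping anything, first push the lever of the valve that leads to the solenoid valve round until that valve is fully shut (lever square across its pipe), so that no air is driven through the part on test. Then push the sprung lever of the bleed valve, the one with the spout over the cup, all the way open (in line with its pipe) and finish while holding it there, because it springs shut when let go; leave the capped spare valve, the cup, the roll of tape and the dropper bottle as they are.

Things in the scene. Friction and masses are not known exactly. Their poses are not given: they have to be found in the camera images.
- rig: Test rig fixed to the bench: aluminium bar 28x28x320 mm along y, top 99 mm up, 38 mm nearer the robot than the stems of three like brass lever valves, 110 mm apart on its far side (their order varies). Gauge, 160 mm high, 205 mm right of the middle stem; pump, 118 mm high, 225 mm left; all else on it is below 135 mm. Origin: on the bench under the middle stem; x away from the robot, y left.
- valve_test: Valve that leads to the part on test: a small solenoid valve with a black block, 134 mm high, 38 to 86 mm behind the stem. Pipe axis 85 mm up. Origin: vertical stem axis, at bench level. Body x = along the pipe to the outlet (away from the robot), y across it (to the robot's left).
- valve_bleed: Bleed valve: coil spring round its stem, copper spout behind that turns down over a white cup. Origin: vertical stem axis, at bench level. Body x = along the pipe to the outlet (away from the robot), y across it (to the robot's left).
- valve_spare: Spare valve: outlet closed by a brass screw cap with a domed end. Leave it alone. Origin: vertical stem axis, at bench level. Body x = along the pipe to the outlet (away from the robot), y across it (to the robot's left).
- lever_test (a joint): Lever of the test valve. 0 = shut: lever square across the pipe, along the valve's +y. 1.571 = fully open: in line with the pipe, along the valve's -x (to the robot). Counter-clockwise from above; a stop at each end. Starts at 1.1 to 1.57. Stiff (0.2 N m, about 3.5 N at the sleeve); stays where it is left.
- lever_bleed (a joint): Lever of the bleed valve. 0 = shut: lever square across the pipe, along the valve's +y. 1.571 = fully open: in line with the pipe, along the valve's -x (to the robot). Counter-clockwise from above; a stop at each end. Starts at 0. Return spring: 3.5 N at the sleeve when shut, 8 N when open; swings back to 0 when let go.
- lever_spare (a joint): Lever of the spare valve, same joint values; starts at 0 to 0.4 and must stay as found.
- handle_test (a point): Middle of the sleeve of the test valve's lever, 58 mm from its stem axis, 126 mm up. Black ribbed sleeve 16 mm wide, 14 mm high (119 to 133 mm above the bench), 38 to 78 mm from the stem axis; the cranked steel strip nearer the stem lies 111 to 127 mm up.
- handle_bleed (a point): Middle of the sleeve of the bleed valve's lever, same shape and place as on the test valve.
- handle_spare (a point): Middle of the sleeve of the spare valve's lever, same shape and place as on the test valve.
- cup: White espresso cup, 62 mm wide, 50 mm high, under the bleed spout, about 52 mm behind that stem. Loose; origin under its middle. Stays there.
- tape_roll: Black roll of tape, 58 mm across, 19 mm high, lying between the left valve and the pump. Loose; origin under its middle. Not to be moved.
- oil_dropper: Brown dropper bottle, 33 mm across, 102 mm high, standing right of the right-hand valve's outlet. Loose; origin under its middle. Not to be moved.

How it is judged:
On the way, in this order (a step that is already met when the one before it is completed fails the run):
1. the valve to the solenoid valve is fully shut while the bleed valve is still shut (value of joint lever_test below 0.1 rad and value of joint lever_bleed below 0.25 rad), for 0.2 s.
2. the sprung bleed lever is pushed fully open by the fingers (value of joint lever_bleed above 1.42 rad and contact force between the fingers and valve_bleed above 1.5 N), for 0.3 s.
At the end, for the whole second after the job is handed in: Test valve shut (within 0.10 rad of its stop), bleed lever held open by the fingers (within 0.15 rad of its stop, fingers pressing with more than 1.5 N), spare lever within 10 mm and cup, tape and dropper bottle within 15 mm of where they were (all of step 2 and value of joint lever_test below 0.1 rad and distance of handle_spare from where it was at the start of the episode below 0.01 m and distance of each of cup, tape_roll, oil_dropper from where it was at the start of the episode below 0.015 m); the arm keeps its last pose, push and grip.
It fails at once if the bleed valve is opened before the test valve is shut (value of joint lever_bleed above 0.5 rad and value of joint lever_test above 0.3 rad).
It fails at once if a lever is gripped or forced (more than 35 N on a valve) (contact force between the fingers and valve_test above 35 N or contact force between the fingers and valve_bleed above 35 N or contact force between the fingers and valve_spare above 35 N).
It fails at once if the spare valve's lever is moved (distance of handle_spare from where it was at the start of the episode above 0.012 m).
It fails at once if the cup, the tape roll or the dropper bottle is pushed away or lifted (distance of any of cup, tape_roll, oil_dropper from where it was at the start of the episode above 0.02 m).
It also fails if it takes over 51 s, if anything falls off the work surface, if the arm or the gripper's body presses on something with over 40 N, if the wrist force passes 120 N, or if a joint passes its speed limit or range.

### The arm

A 6-joint arm with a two-finger parallel gripper is mounted at the origin on a cart in front of the work surface, level with it; the furniture and walls round the work are solid. World frame = base frame: x ahead of the robot, y to its left, z up, the work surface at z = 0. Lengths are in m, angles in rad, forces in N, time in s.
With the tool pointing down it reaches from about 0.35 to 0.975 m from the base axis. Payload 4.9 kg.
Tool frame: the origin (TCP) lies between the finger pads; the fingertips stand 19 mm ahead of it and the grasp point (between the pads) is the TCP; z points along the fingers, y is the line along which they close (so a half turn about z gives the same grasp; the last joint's range is limited). The gripper opens to 85 mm and grips with 20 to 120 N. Pads are 22 mm wide; open, the fingers measure 114 mm over their backs; the gripper's body (76 mm by 85 mm) begins 54 mm behind the grasp point. The pads swing forward as they close: fully open they stand 13 mm farther back than shut.
Start: joints at [1.007, 0.053, 1.613, -0, 1.476, -0.119], TCP at [0.269, 0.564, 0.25] pointing down, gripper open.
Joint ranges: [-3.01, 3.01], [-1.01, 2.22], [0.06, 2.58], [-1.02, 4.17], [0.09, 2.62], [-3.14, 3.14]. Speed limits (rad/s): [2.57, 2.57, 3.14, 3.14, 3.14, 3.14].

### API

Orientations are given as a rotation vector (axis times angle).
In Python, from station import ctrl gives the robot as it stands. The module is installed in compiled form; this text tells all that it offers.
- The arm moves only by the tool servo_tool, never from a script. Its argument "increments" is a list that holds one entry, the list of rows, each a list of 5 numbers: the finger opening in cm, from 0 to 8.54, then the shift along the tool's x, y, z in cm, then the turn about the tool's z in degrees. A call has 1 to 5 rows; each row is the pose to reach, as a shift and turn from the pose commanded when the call began, along the tool's axes at that moment; what a row does not reach only later rows make up. A row lasts 1/10 s, in which the tool goes at most 50 mm and 8.59 degrees, less where a joint would pass 70% of its speed; a pose out of reach is approached as far as the arm can. A call with a gripper value outside its range is refused whole. The fingers move at their own pace and stop on an object; "newtons" is the grip in N (left out, the last holds). Time passes only in rows, so rows that repeat a pose let the fingers close. It gives the time, the measured TCP pose, the force, the opening and the grip force at its end, in the units of the state.
- ctrl.get_obs(): the state, without advancing time (a new reading comes with each control period).
- ctrl.get_image(name): name is "scene" or "top" or "wrist"; returns a dict with "img" (480x640x3 uint8, red, green, blue), "fx", "fy", "cx", "cy" (pixels), "rvec" (rotation vector, rad) and "tvec" (3), from world to camera coordinates, as OpenCV has them; the wrist camera has in their place "mount" (4x4, takes a point from camera to tool coordinates, whose origin is the TCP and whose axes are the flange's). Camera axes: x right, y down, z forward; pixel columns grow to the right and rows downward; lengths in m; the calibration is good to about 2 mm. A picture is of the moment at which its call begins: read the wrist's pose just before it. There is no depth.
- ctrl.finish_job(): hands the job in; it is judged then, once.
The state is a dict: "t": time; "q": joint angles; "dq": joint speeds; "effort": joint torques, N m; "tool_pos": TCP position; "tool_rot": TCP orientation; "contact_force": force on the tool from outside, world axes, zero at the start; "wrist_torque": the same for the moment, N m; "opening": finger opening in m; "grip_force": force on a finger pad.
Only numpy, scipy, OpenCV 4.12 (cv2) and the standard library are available. Lean on these libraries where they do the work, as an engineer would, in place of code of your own. Each camera call takes 0.05 s, during which the arm holds its last target. There are 200 camera calls.

## Working session

There is one attempt and no reset: what is moved stays moved. The work goes in short steps, Python scripts to look and compute and a tool call to move; the robot and the scene stay as the last step left them, time stands still between calls to the robot, and variables do not carry over. Pictures are saved under pics/ and viewed, at most 10 in all, crops included, and the job is handed in when it is done.

Besides the shell and the picture viewer there is one more tool, called after "Request:" in YAML: its name, and indented under it one key for each argument. servo_tool: Moves the arm, as the interface text tells. Its arguments: {"type":"object","properties":{"increments":{"type":"array"},"newtons":{"type":"number"}},"required":["increments"]}

```bash
mkdir -p pics; python3 - <<'E'
from station import ctrl
import cv2,pickle
o=ctrl.get_obs();print({k:o[k] for k in('t','tool_pos','tool_rot','opening','contact_force')})
d={}
for n in('scene','top'):
    r=ctrl.get_image(n);d[n]=r;cv2.imwrite(f'pics/{n}0.png',r['img'][:,:,::-1])
    print(n,r['fx'],r['cx'],r['cy'],r['rvec'],r['tvec'])
pickle.dump(d,open('cams.pkl','wb'))
E
```

```text
{'t': 0.0, 'tool_pos': array([0.26861292, 0.56367856, 0.2490283 ]), 'tool_rot': array([-0.69279972, -3.06351969,  0.00312152]), 'opening': 0.0855206447138791, 'contact_force': array([-0.11847654,  0.69911155, -1.25294398])}
scene 494.56666768917415 316.56889801460085 242.15562602344858 [ 2.5024272   0.66984111 -0.18238742] [-0.50319923 -0.10756812  1.03780903]
top 483.25167350110934 324.058938147012 248.03354505598412 [ 2.19723978 -2.14902391  0.12317983] [0.04464269 0.53707755 0.88695686]
```

View pics/scene0.png

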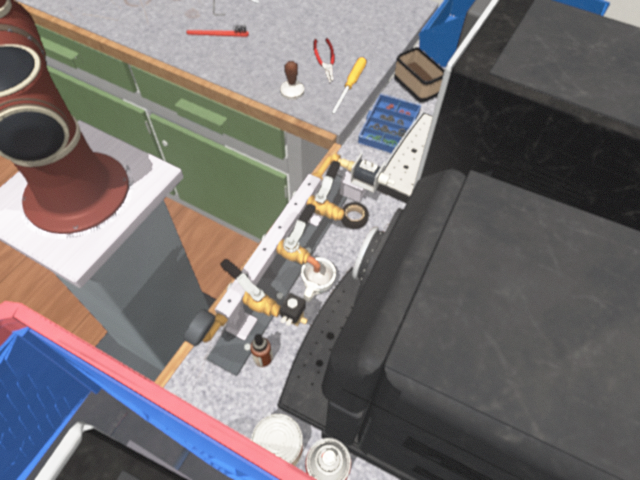

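View pics/top0.png

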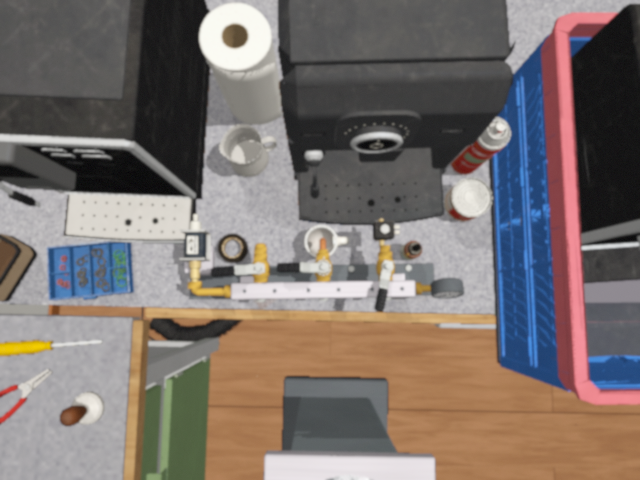

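The top view shows, left to right, spare (about 261,268), bleed with the spout and cup (322,265), and test with the black solenoid (385,262). The test lever points toward the robot, with its sleeve end at (381,305). I'll zoom in for pixel detail.

```bash
cat > h.py <<'E'
import numpy as np,cv2,pickle
d=pickle.load(open('cams.pkl','rb'))
def ray(n,uv,z):
    r=d[n];R=cv2.Rodrigues(np.array(r['rvec']))[0];t=np.array(r['tvec']).ravel()
    c=-R.T@t;v=R.T@np.array([(uv[0]-r['cx'])/r['fx'],(uv[1]-r['cy'])/r['fy'],1])
    return c+v*(z-c[2])/v[2]
def proj(n,p):
    r=d[n];q=cv2.Rodrigues(np.array(r['rvec']))[0]@np.array(p)+np.array(r['tvec']).ravel()
    return np.array([r['fx']*q[0]/q[2]+r['cx'],r['fy']*q[1]/q[2]+r['cy']])
E
python3 - <<'E'
from h import *
a=d['top']['img'][225:325,185:465,::-1];cv2.imwrite('pics/c1.png',cv2.resize(a,(784,280),interpolation=cv2.INTER_CUBIC))
b=d['scene']['img'][150:350,200:400,::-1];cv2.imwrite('pics/c2.png',cv2.resize(b,(600,600),interpolation=cv2.INTER_CUBIC))
for uv,z in(((261,268),.12),((322,267),.12),((385,268),.12),((232,290),.099),((415,289),.099),((381,305),.126),((413,249),.1)):print(uv,ray('top',uv,z).round(3))
E
```

```text
(261, 268) [0.49  0.163 0.12 ]
(322, 267) [0.494 0.06  0.12 ]
(385, 268) [ 0.495 -0.047  0.12 ]
(232, 290) [0.452 0.214 0.099]
(415, 289) [ 0.461 -0.102  0.099]
(381, 305) [ 0.432 -0.04   0.126]
(413, 249) [ 0.53  -0.098  0.1  ]
```

View pics/c1.png

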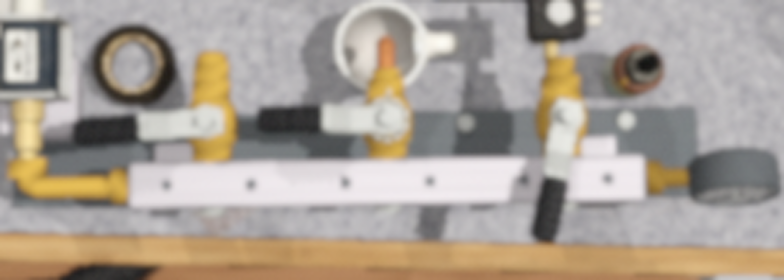

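View pics/c2.png

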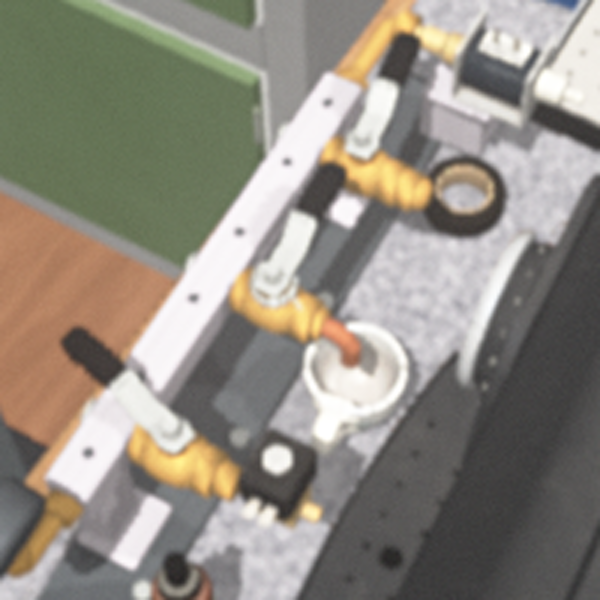

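Valves, left to right, are spare, bleed and test. In the crop the stems are at (208,119), (388,117) and (567,117). The test sleeve tip is at (545,240) and the bleed sleeve tip at (262,119).

```bash
cat >> h.py <<'E'
from scipy.spatial.transform import Rotation as Ro
def plan(o,targets):
    R=Ro.from_rotvec(o['tool_rot']).as_matrix()
    print('xaxis',R[:,0].round(3),'yaw err deg',np.degrees(np.arctan2(R[1,0],R[0,0])).round(1))
    for t in targets: print(t,(R.T@(np.array(t)-o['tool_pos'])*100).round(2))
E
python3 - <<'E'
from h import *
from station import ctrl
f=lambda u,v:(u/2.8+185,v/2.8+225)
g=lambda u,v:(u/3+200,v/3+150)
for nm,uv,z in(('spare',(208,119),.127),('bleed',(388,117),.127),('test',(567,117),.127),('testtip',(545,240),.128),('bleedtip',(260,119),.128),('sparetip',(77,131),.128)):print(nm,ray('top',f(*uv),z).round(4))
for nm,uv,z in(('spare',(363,145),.127),('bleed',(272,282),.127),('test',(177,434),.127),('testtip',(68,340),.126)):print('sc',nm,ray('scene',g(*uv),z).round(4))
plan(ctrl.get_obs(),[(.437,-.085,.25),(.437,-.085,.132)])
E
```

```text
spare [0.4904 0.1652 0.127 ]
bleed [0.494  0.0576 0.127 ]
test [ 0.4964 -0.0498  0.127 ]
testtip [ 0.4229 -0.0372  0.128 ]
bleedtip [0.491  0.1341 0.128 ]
sparetip [0.4814 0.2429 0.128 ]
sc spare [0.4986 0.1557 0.127 ]
sc bleed [0.5019 0.0477 0.127 ]
sc test [ 0.5078 -0.0568  0.127 ]
sc testtip [ 0.4254 -0.0388  0.126 ]
xaxis [-0.903  0.43   0.   ] yaw err deg 154.5
(0.437, -0.085, 0.25) [-43.11 -51.32   0.  ]
(0.437, -0.085, 0.132) [-43.11 -51.3   11.8 ]
```

Request:
servo_tool:
  increments:
    - [[0, -2.6, -3.1, 0, -5.1], [0, -5.2, -6.1, 0, -10.2], [0, -7.8, -9.2, 0, -15.3], [0, -10.4, -12.2, 0, -20.4], [0, -12.9, -15.3, 0, -25.5]]

```text
t: 0.6
tool_pos: [0.3195, 0.3689, 0.2497]
tool_rot: [0.007, -3.141, 0.001]
contact_force: [0.7, -0.3, -0.7]
opening: 0.0118
grip_force: 0.0
```

Request:
servo_tool:
  increments:
    - [[0, -1, -4, 0, 0], [0, -2, -8, 0, 0], [0, -3, -12, 0, 0], [0, -4, -16, 0, 0], [0, -5, -20, 0, 0]]

```text
t: 1.1
tool_pos: [0.3694, 0.169, 0.2499]
tool_rot: [0.001, -3.142, 0.0]
contact_force: [0.7, 0.7, 0.3]
opening: 0.0001
grip_force: 0.0
```

Request:
servo_tool:
  increments:
    - [[0, -1.4, -5, 0, 0], [0, -2.8, -10, 0, 0], [0, -4.2, -15, 0, 0], [0, -5.6, -20, 0, 0], [0, -6.8, -25, 0, 0]]

```text
t: 1.6
tool_pos: [0.4354, -0.0726, 0.25]
tool_rot: [0.0, 3.141, 0.0]
contact_force: [0.8, 0.7, 0.1]
opening: -0.0001
grip_force: 0.0
```

Request:
servo_tool:
  increments:
    - [[0, 0, -0.4, 1, 0], [0, 0, -0.4, 3, 0], [0, 0, -0.4, 5, 0], [0, 0, -0.4, 6, 0], [0, 0, -0.4, 6, 0]]

```text
t: 2.1
tool_pos: [0.4341, -0.0736, 0.188]
tool_rot: [0.001, -3.138, -0.002]
contact_force: [0.9, 0.2, 0.0]
opening: 0.0002
grip_force: 0.0
```

```bash
python3 - <<'E'
from h import *
from station import ctrl
o=ctrl.get_obs();print(o['tool_pos'],o['contact_force'])
T=[]
for n in('scene','top'):
    r=ctrl.get_image(n);T.append(r['img'])
a=cv2.resize(T[1][225:325,185:465],(784,280),interpolation=cv2.INTER_CUBIC)
b=cv2.resize(T[0][200:300,180:400],(784,312),interpolation=cv2.INTER_CUBIC)
cv2.imwrite('pics/e1.png',np.vstack([a,b[:312]])[:,:,::-1])
# triangulate stems
f=lambda u,v:(u/2.8+185,v/2.8+225)
g=lambda u,v:(u/3+200,v/3+150)
for a,b in(((208,119),(363,145)),((388,117),(272,282)),((567,117),(177,434))):
  z=min(np.arange(.08,.14,.002),key=lambda z:np.linalg.norm(ray('top',f(*a),z)-ray('scene',g(*b),z)));print(z,ray('top',f(*a),z),ray('scene',g(*b),z))
E
```

```text
[ 0.43413688 -0.07363226  0.1880479 ] [0.92610251 0.15419177 0.04451929]
0.10800000000000003 [0.49153193 0.16760005 0.108     ] [0.49176846 0.16843417 0.108     ]
0.10800000000000003 [0.49521952 0.05741541 0.108     ] [0.49514917 0.05744479 0.108     ]
0.10800000000000003 [ 0.49767505 -0.05253001  0.108     ] [ 0.50122162 -0.04981509  0.108     ]
```

View pics/e1.png

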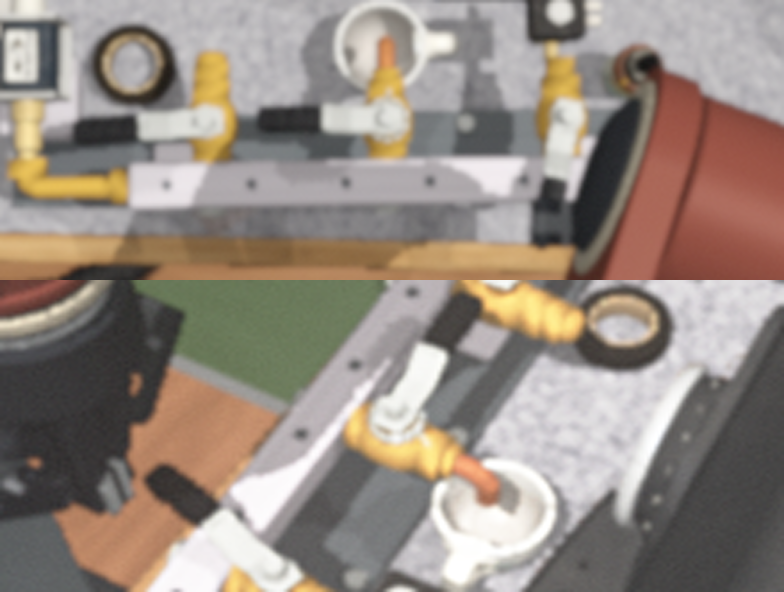

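Request:
servo_tool:
  increments:
    - [[0, 0, 0, 1.5, 0], [0, 0, 0, 3, 0], [0, 0, 0, 4.5, 0], [0, 0, 0, 5.7, 0], [0, 0, 0, 5.7, 0]]

```text
t: 2.7
tool_pos: [0.4338, -0.074, 0.1305]
tool_rot: [0.001, -3.137, -0.003]
contact_force: [-0.5, -0.4, -0.1]
opening: 0.0001
grip_force: 0.0
```

Request:
servo_tool:
  increments:
    - [[0, 0, 0.2, 0, 0], [0, 0, 0.4, 0, 0], [0, 0, 0.6, 0, 0], [0, 0, 0.8, 0, 0], [0, 0, 1.0, 0, 0]]

```text
t: 3.2
tool_pos: [0.4357, -0.0644, 0.1337]
tool_rot: [-0.001, 3.141, -0.0]
contact_force: [-1.1, 0.4, -0.3]
opening: 0.0
grip_force: 0.0
```

Request:
servo_tool:
  increments:
    - [[0, 0.1, 0.6, 0, 0], [0, 0.14, 1.2, 0, 0], [0, 0.14, 1.8, 0, 0], [0, 0, 2.6, 0, 0], [0, -0.2, 3.4, 0, 0]]

```text
t: 3.7
tool_pos: [0.4374, -0.0301, 0.1333]
tool_rot: [0.0, -3.141, 0.001]
contact_force: [0.0, -4.6, -0.1]
opening: -0.0
grip_force: 1.7
```

Request:
servo_tool:
  increments:
    - [[0, -0.3, 0.5, 0, 0], [0, -0.6, 1.0, 0, 0], [0, -0.9, 1.5, 0, 0], [0, -1.4, 2.0, 0, 0], [0, -1.9, 2.5, 0, 0]]

```text
t: 4.2
tool_pos: [0.4564, -0.0051, 0.1329]
tool_rot: [0.0, -3.14, -0.0]
contact_force: [-2.8, -3.2, -0.0]
opening: -0.0001
grip_force: 1.8
```

Request:
servo_tool:
  increments:
    - [[0, -0.6, 0.4, 0, 0], [0, -1.1, 0.7, 0, 0], [0, -1.6, 0.9, 0, 0], [0, -2.0, 1.0, 0, 0], [0, -2.3, 1.0, 0, 0]]

```text
t: 4.7
tool_pos: [0.478, 0.005, 0.1328]
tool_rot: [0.001, -3.135, -0.002]
contact_force: [-14.7, 0.2, 7.0]
opening: -0.0001
grip_force: 7.9
```

Request:
servo_tool:
  increments:
    - [[0, 0, 0, 0, 0], [0, 0, 0, 0, 0], [0, 0, 0, 0, 0], [0, 0.8, 0, 0, 0], [0, 1.3, 0, -0.5, 0]]

```text
t: 5.2
tool_pos: [0.4663, 0.0048, 0.1382]
tool_rot: [-0.0, 3.141, 0.002]
contact_force: [-0.0, 0.3, 0.0]
opening: 0.0
grip_force: 0.0
```

Request:
servo_tool:
  increments:
    - [[0, 0, 0, -2, 0], [0, 0, 0, -4, 0], [0, 0, 0, -7, 0], [0, 0, 0, -9, 0], [0, 0, 0, -9, 0]]

```text
t: 5.7
tool_pos: [0.4688, 0.0043, 0.2332]
tool_rot: [-0.0, 3.132, -0.001]
contact_force: [0.0, -0.2, -0.2]
opening: 0.0001
grip_force: 0.0
```

Request:
servo_tool:
  increments:
    - [[0, -1.2, 2.5, 0, 0], [0, -2.5, 5, 0, 0], [0, -4, 7.5, 0, 0], [0, -5.5, 10, 0, 0], [0, -6.2, 11, 0, 0]]

```text
t: 6.2
tool_pos: [0.5287, 0.1162, 0.2273]
tool_rot: [0.003, -3.141, -0.001]
contact_force: [-0.1, -0.6, 0.2]
opening: 0.0003
grip_force: 0.0
```

```bash
python3 - <<'E'
from h import *
from station import ctrl
o=ctrl.get_obs();print(o['tool_pos'],o['contact_force'])
T=[]
for n in('scene','top'):
    r=ctrl.get_image(n);T.append(r['img'])
a=cv2.resize(T[1][225:325,185:465],(784,280),interpolation=cv2.INTER_CUBIC)
b=cv2.resize(T[0][200:300,180:400],(784,312),interpolation=cv2.INTER_CUBIC)
cv2.imwrite('pics/e2.png',np.vstack([a,b])[:,:,::-1])
E
```

```text
[0.52874438 0.11621299 0.22729887] [-0.09455974 -0.64937672  0.15151889]
```

View pics/e2.png

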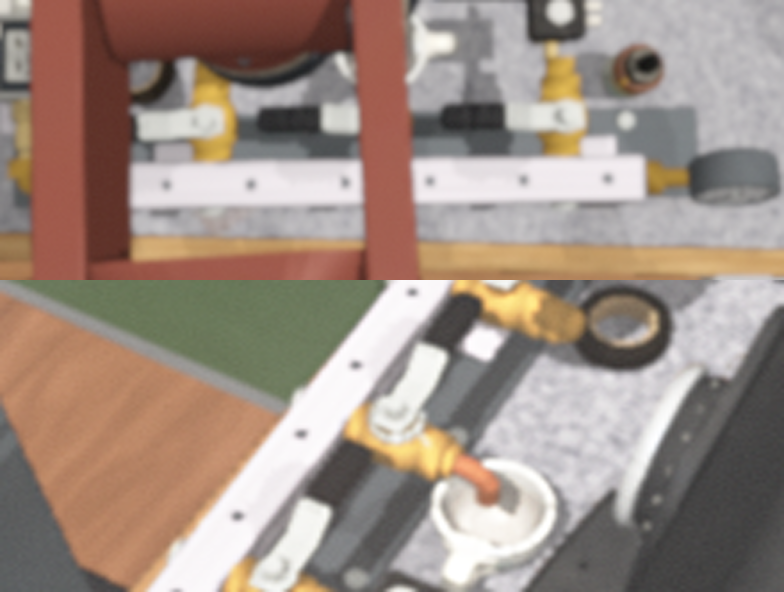

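The test lever now lies across its pipe (crop sleeve at 445–505,117), parallel to the bleed lever. Next I'll descend behind the bleed sleeve.

Request:
servo_tool:
  increments:
    - [[0, 0, 0, 2, 0], [0, 0, 0, 4, 0], [0, 0, 0, 6, 0], [0, 0, 0, 8, 0], [0, 0, 0, 9.5, 0]]

```text
t: 6.8
tool_pos: [0.5273, 0.1133, 0.1316]
tool_rot: [-0.001, -3.14, 0.001]
contact_force: [-0.1, -0.3, -0.3]
opening: 0.0001
grip_force: 0.0
```

Request:
servo_tool:
  increments:
    - [[0, 0.2, 0, 0, 0], [0, 0.4, 0, 0, 0], [0, 0.6, 0, 0, 0], [0, 0.8, 0, 0, 0], [0, 1.0, 0, 0, 0]]

```text
t: 7.3
tool_pos: [0.5188, 0.1145, 0.1344]
tool_rot: [-0.001, 3.14, 0.0]
contact_force: [0.1, -0.4, -0.4]
opening: 0.0002
grip_force: 0.0
```

Request:
servo_tool:
  increments:
    - [[0, 0.7, 0.15, 0, 0], [0, 1.3, 0.3, 0, 0], [0, 1.9, 0.5, 0, 0], [0, 2.6, 0.5, 0, 0], [0, 3.3, 0.5, 0, 0]]

```text
t: 7.8
tool_pos: [0.4873, 0.1193, 0.1349]
tool_rot: [-0.001, 3.134, -0.001]
contact_force: [7.0, -1.0, 0.3]
opening: 0.0002
grip_force: 2.8
```

Request:
servo_tool:
  increments:
    - [[0, 0.7, -0.1, 0, 0], [0, 1.5, -0.3, 0, 0], [0, 2.2, -0.7, 0, 0], [0, 2.9, -1.2, 0, 0], [0, 3.5, -1.8, 0, 0]]

```text
t: 8.3
tool_pos: [0.4529, 0.1026, 0.1355]
tool_rot: [-0.001, 3.132, 0.005]
contact_force: [7.2, 3.7, 0.0]
opening: 0.0001
grip_force: 3.9
```

Request:
servo_tool:
  increments:
    - [[0, 0.6, -0.6, 0, 0], [0, 1.0, -1.2, 0, 0], [0, 1.3, -1.8, 0, 0], [0, 1.4, -2.3, 0, 0], [0, 1.4, -2.6, 0, 0]]

```text
t: 8.8
tool_pos: [0.4377, 0.0776, 0.1351]
tool_rot: [-0.0, 3.136, 0.01]
contact_force: [3.0, 14.0, 4.9]
opening: 0.0001
grip_force: 7.1
```

Request:
servo_tool:
  increments:
    - [[0, 0, 0, 0, 0], [0, 0, 0, 0, 0]]

```text
t: 9.0
tool_pos: [0.4377, 0.0778, 0.1351]
tool_rot: [-0.001, 3.137, 0.01]
contact_force: [3.8, 8.7, 3.7]
opening: -0.0003
grip_force: 4.5
```

Request:
servo_tool:
  increments:
    - [[0, 0, -0.1, 0, 0], [0, 0, -0.2, 0, 0], [0, 0, -0.2, 0, 0], [0, 0, -0.2, 0, 0], [0, 0, -0.2, 0, 0]]

```text
t: 9.5
tool_pos: [0.4377, 0.0775, 0.1352]
tool_rot: [-0.001, 3.136, 0.016]
contact_force: [3.5, 15.7, 3.3]
opening: -0.0001
grip_force: 7.7
```

```bash
python3 - <<'E'
from h import *
from station import ctrl
T=[]
for n in('scene','top'):
    r=ctrl.get_image(n);T.append(r['img'])
a=cv2.resize(T[1][225:325,185:465],(784,280),interpolation=cv2.INTER_CUBIC)
b=cv2.resize(T[0][200:300,180:400],(784,312),interpolation=cv2.INTER_CUBIC)
cv2.imwrite('pics/e3.png',np.vstack([a,b])[:,:,::-1])
o=ctrl.get_obs();print(o['t'],o['tool_pos'],o['contact_force'])
E
```

```text
9.6 [0.43769279 0.07744349 0.13519234] [ 1.81904858 14.52474415  3.42068836]
```

View pics/e3.png

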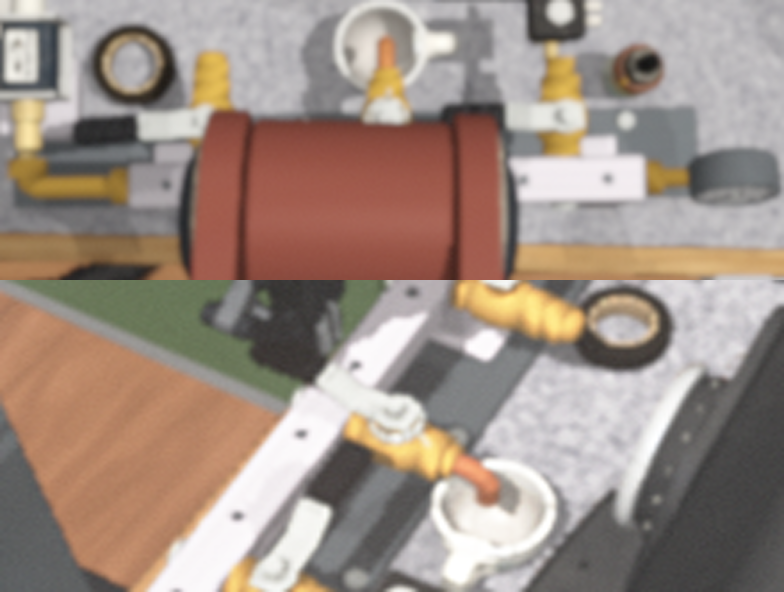

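The bleed lever lies in line with its pipe, from the hub at (395,410) to (330,385) in the lower crop. Extra push raised the force without further travel, so it is at its stop. The test lever is still across its pipe, and the cup, tape, bottle and spare valve look unmoved.

```bash
python3 -c "
from station import ctrl
print(ctrl.finish_job())"
```

```text
the job is handed in; nothing more can be done
None
```

I pushed the test valve shut, then pushed the bleed lever open to its stop, where the fingers are holding it with about 15 N. The job is handed in, but no verdict came back; in the last pictures the spare valve, cup, tape and dropper bottle looked unmoved.

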